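# Reverse the double-ended blade of the bench screwdriver

## Robot

A 6-joint arm with a two-finger parallel gripper is mounted at the origin on a cart in front of the work surface, level with it; the furniture and walls round the work are solid. World frame = base frame: x ahead of the robot, y to its left, z up, the work surface at z = 0. Lengths are in mm, angles in rad, forces in N, time in s.
With the tool pointing down it reaches from about 400 to 925 mm from the base axis. Payload 12.5 kg.
Tool frame: the origin (TCP) lies between the finger pads; the fingertips stand env.tip_extent ahead of it and the grasp point (between the pads) lies 11 mm behind it (env.tip_extent is the distance from the TCP to the fingertips, in mm); z points along the fingers, y is the line along which they close (so a half turn about z gives the same grasp; the last joint's range is limited). The gripper opens to 95 mm and grips with 3 to 60 N. Pads are 20 mm wide; open, the fingers measure 119 mm over their backs; the gripper's body (75 mm by 180 mm) begins 59 mm behind the grasp point.
Start: joints at [-1.425, 0.491, 1.559, -0, 1.092, -0.106], TCP at [155.739, -605.302, 222.661] pointing down, gripper open.
Joint ranges: [-3.1, 3.1], [-0.84, 2.19], [0.05, 2.79], [-1.13, 4.28], [0.06, 2.93], [-2.69, 2.69]. Speed limits (rad/s): [2.22, 2.22, 2.79, 3.14, 3.14, 3.14].

## Interface

Orientations are given as [roll, pitch, yaw] about the fixed x, y, z axes, in that order (R = Rz(yaw) Ry(pitch) Rx(roll)).
In Python, from cell import env gives the robot as it stands.
- The arm moves only by the tool carry_out, never from a script. Its argument "motion" is a list of rows, each a list of 5 numbers: the shift along the tool's x, y, z in mm, then the turn about the tool's z in degrees, then the closure, from 0 (fully open) to 1 (shut). A call has 1 to 12 rows; each row shifts and turns the commanded pose from where the row before left it, along the tool's axes as they then stand; what a row does not reach is not made up. A row lasts 1/10 s, in which the tool goes at most 50 mm and 8.59 degrees, less where a joint would pass 70% of its speed; a pose out of reach is approached as far as the arm can. A call with a gripper value outside its range is refused whole. The fingers move at their own pace and stop on an object; the grip force is fixed at half the most. Time passes only in rows, so rows that do not move let the fingers close. It gives the time, the measured TCP pose, the force, the opening and the grip force at its end, in the units of the state.
- env.state(): the state, without advancing time (a new reading comes with each control period).
- env.read_camera(name): name is "side" or "top"; returns a dict with "color" (480x640x3 uint8, red, green, blue), "K" (3x3 intrinsics, pixels), "R" (3x3) and "t" (3): a world point X has camera coordinates R X + t. Camera axes: x right, y down, z forward; pixel columns grow to the right and rows downward; lengths in mm; the calibration is good to about 2 mm. A picture is of the moment at which its call begins. There is no depth.
- env.job_done(): hands the job in; it is judged then, once.
The state is a dict: "t": time; "joints": joint angles; "qvel": joint speeds; "tau": joint torques, N m; "eef_pos": TCP position; "tcp_rot": TCP orientation; "ft_force": force on the tool from outside, world axes, zero at the start; "moment": the same for the moment, N m; "opening": opening from 0.0 (shut) to 1.0 (fully open); "grip_force": force on a finger pad.
Only numpy, scipy, OpenCV 4.12 (cv2) and the standard library are available. Lean on these libraries where they do the work, as an engineer would, in place of code of your own. Each camera call takes 0.05 s, during which the arm holds its last target. There are 200 camera calls.

## Task

The cordless screwdriver strapped in its charging cradle shows the cross-point (red-banded) end of its double-ended blade, but the next screws are slotted. Pull the blade out of the spring-ball chuck, turn it end for end and push it back in, without ramming it, until it clicks fully home, so that the slotted (blue-banded) end looks out. Leave the masking tape, the printing stamp and the dark blue jar where they are.

Things in the scene. Friction and masses are not known exactly. Their poses are not given: they have to be found in the camera images.
- screwdriver: Straight cordless screwdriver, black with yellow rings, 173 x 42 mm, strapped nose up (0.26 rad) in a fixed grey charging cradle, 180 x 84 x 73 mm. Origin: centre of the chuck's mouth, 88 mm above the table. x axis: along the bore INTO the tool (-x: outward and up along the blade, roughly to the robot's right); z roughly up. Chuck: steel ring, 28 mm outside, bore 14.4 mm, 30 mm long.
- ball_point (a point): Point on the bore's axis, 12 mm behind the chuck's mouth, where a spring-loaded ball presses in from the +z side. It snaps into the groove in the middle of the blade and lets go at a straight pull of 10 to 20 N. Axes as the screwdriver's.
- bore_stop (a point): Point on the bore's axis, 88 mm behind the chuck's mouth, where the bore ends in a stop; behind the chuck ring the bore is 17 mm wide. Axes as the screwdriver's.
- blade: Double-ended steel screwdriver blade, a round rod 150 mm long, 12 mm thick, 0.12 kg, the same at both ends but for the tips. Origin: its middle, where a groove 8 mm wide runs round it. Its x axis runs along the rod, from the cross-point end (-x) to the slotted end (+x). Seated, 87 mm of it are in the chuck and 63 mm stand out; at the start the cross-point end stands out.
- cross_tip (a point): Point of the cross-point end, 75 mm from the blade's middle; the rod tapers over the last 13 mm, with a red band 20 to 29 mm from the tip. Axes as the blade's.
- slotted_tip (a point): Edge of the slotted (flat, 10 mm wide) end, 75 mm from the blade's middle; flattened over the last 12 mm, with a blue band 20 to 29 mm from the tip. Axes as the blade's.
- tape: Roll of masking tape, 104 mm across, 25 mm high, lying flat; a bystander. Origin: centre of its underside.
- stamp: Wooden printing stamp with red dots, 55 x 65 x 27 mm; a bystander. Origin: centre of its underside.
- blue_jar: Dark blue jar with a black lid, 56 mm across, 63 mm high; a bystander. Origin: centre of its underside.
There are look-alikes about, which are no part of the job. What is shaped like the blade but purple or yellow is not meant.

How it is judged:
By the outcome, as a careful person would: the job done as asked, in the order asked, and still so for the second after the job is handed in, with the robot touching nothing.
It also fails if it takes over 69 s, if anything falls off the work surface, if the arm or the gripper's body presses on something with over 40 N, if the wrist force passes 120 N, or if a joint passes its speed limit or range.

## Working session

There is one attempt and no reset: what is moved stays moved. The work goes in short steps, Python scripts to look and compute and a tool call to move; the robot and the scene stay as the last step left them, time stands still between calls to the robot, and variables do not carry over. Pictures are saved under pics/ and viewed, at most 10 in all, crops included, and the job is handed in when it is done.

Besides the shell and the picture viewer there is one more tool, called after "Call:" as name(argument=value, ...), one argument or row to a line, values as JSON. carry_out: Moves the arm, as the interface text tells. Its arguments: {"type":"object","properties":{"motion":{"type":"array"}},"required":["motion"]}

```bash
mkdir -p pics; ls; python3 - <<'E'
from cell import env
import cv2
print(env.tip_extent, env.state())
for n in("side","top"):
    c=env.read_camera(n); cv2.imwrite(f"pics/{n}0.png",c["color"][:,:,::-1]); print(n,c["K"].tolist(),c["R"].tolist(),c["t"].tolist())
E
```

```text
pics
8.0 {'t': 0.0, 'joints': array([-1.42461536e+00,  4.91558638e-01,  1.55947066e+00, -1.01013633e-05,
        1.09169846e+00, -1.05610121e-01]), 'qvel': array([-0.00251546,  0.00036675,  0.00082599,  0.0002018 , -0.00052625,
       -0.00321959]), 'tau': array([-3.32118987e-03, -6.12644720e+01, -2.58182824e+01,  6.91009476e-02,
        4.82373463e-02, -7.84565304e-05]), 'eef_pos': array([ 155.6894883 , -605.04469766,  222.05501501]), 'tcp_rot': array([-3.14046293e+00, -1.10746317e-04,  2.51795691e-01]), 'ft_force': array([ 0.32754841,  0.04984682, -0.15517689]), 'moment': array([0.03790254, 0.01260771, 0.00107959]), 'grip_force': 0.0, 'opening': 0.998540091053868}
side [[585.0668147862448, 0.0, 319.881798242911], [0.0, 585.0668147862448, 239.07010789549594], [0.0, 0.0, 1.0]] [[-0.8306895108938618, -0.5565781650556232, 0.01325453410090712], [-0.2793368374678402, 0.3960782289276284, -0.8746959287678309], [0.4815868226232754, -0.7303032128868588, -0.48449081469389]] [441.77935371899804, 281.97867129213137, 852.809813026716]
top [[444.24420789154146, 0.0, 320.963512814665], [0.0, 444.24420789154146, 232.42550975510943], [0.0, 0.0, 1.0]] [[-0.003956158856151344, -0.9999911365985085, -0.0014406705132872794], [-0.9983222266443279, 0.004032773320467948, -0.05776217211338977], [0.05776747004167688, 0.0012097370659288592, -0.998329332405502]] [-80.48543681616479, 566.9380293131275, 1040.999392451373]
```

View pics/side0.png

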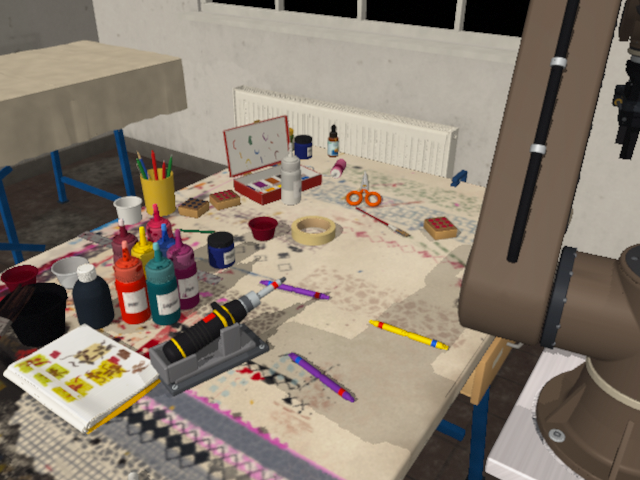

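View pics/top0.png

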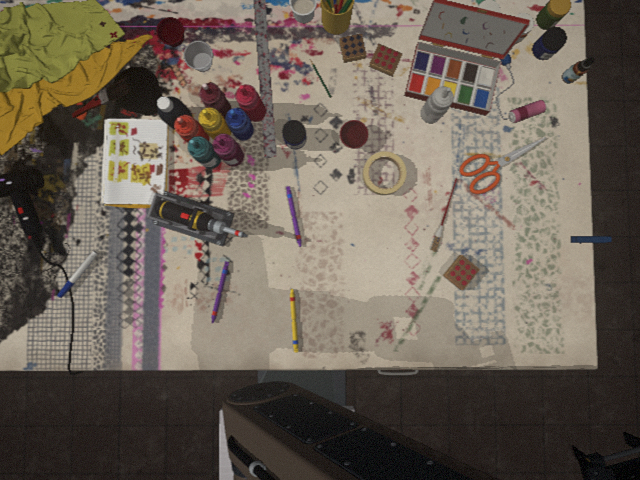

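The side view shows the screwdriver in its cradle with the steel blade sticking out from about (250,300) to (284,283). In the top view it runs from about (213,227) to (241,235). Look-alikes in the side view are purple at (295,290), purple at (320,378) and yellow at (408,333), all loose on the table. The real blade is the steel one in the chuck, with a red band. I'll confirm it in an enlarged crop.

```bash
python3 - <<'E'
import cv2,numpy as np
a=cv2.imread("pics/side0.png")[265:325,220:300]; b=cv2.imread("pics/top0.png")[205:255,180:260]
f=lambda i:cv2.resize(i,None,fx=9,fy=6 if 0 else 9,interpolation=cv2.INTER_CUBIC)
cv2.imwrite("pics/crop1.png",np.vstack([cv2.resize(a,(480,360),interpolation=cv2.INTER_CUBIC)[:,:],np.zeros((0,480,3),np.uint8)]))
A=cv2.resize(a,(400,300),interpolation=cv2.INTER_CUBIC);B=cv2.resize(b,(480,300),interpolation=cv2.INTER_CUBIC)
A=cv2.resize(a,(392,294),interpolation=cv2.INTER_CUBIC)
A=cv2.resize(a,(720,540),interpolation=cv2.INTER_CUBIC);B=cv2.resize(b,(800,500),interpolation=cv2.INTER_CUBIC)
cv2.imwrite("pics/cs.png",A);cv2.imwrite("pics/ct.png",B)
E
```

```text
(no output)
```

View pics/cs.png

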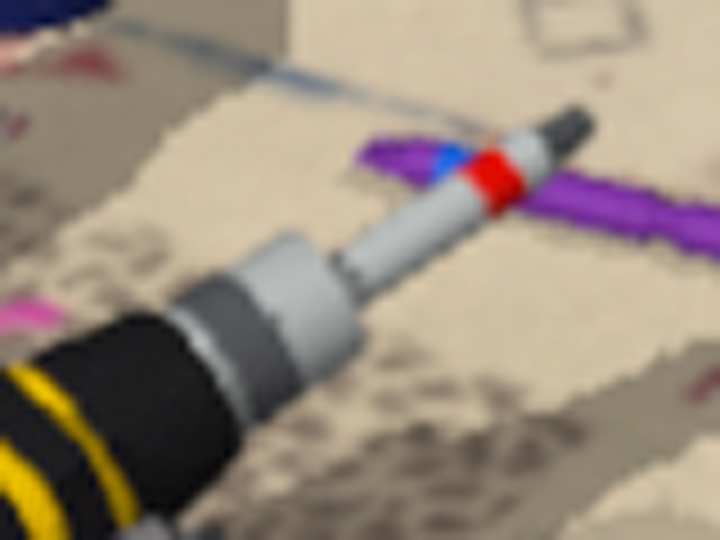

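View pics/ct.png

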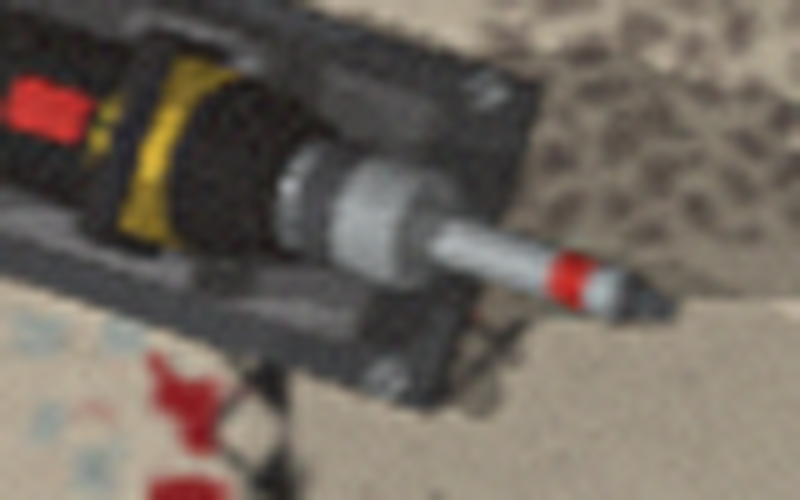

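The crops confirm it: a steel rod with a red band sits in the chuck. In crop pixels, the side view has the tip at (586,118), band at (494,181) and mouth near (345,280). The top view has the tip at (672,302), band at (572,280) and mouth near (430,240).

```bash
cat > h.py <<'E'
import numpy as np, cv2
from cell import env
from scipy.optimize import least_squares
from scipy.spatial.transform import Rotation as Ro
def cams():
    return {n:env.read_camera(n) for n in("side","top")}
def proj(c,X):
    p=c["R"]@X+c["t"]; q=c["K"]@p; return q[:2]/q[2]
def tri(C,s,t):
    return least_squares(lambda X:np.r_[proj(C["side"],X)-s,proj(C["top"],X)-t],[500,100,80])
E
python3 - <<'E'
from h import *
C=cams()
S={"tip":(586,118),"band":(494,181),"mouth":(345,280)}; T={"tip":(672,302),"band":(572,280),"mouth":(430,240)}
s={k:np.array(v)/9+[219.5,264.5] for k,v in S.items()}; t={k:np.array(v)/10+[179.5,204.5] for k,v in T.items()}
P={}
for k in S:
    r=tri(C,s[k],t[k]); P[k]=r.x; print(k,r.x.round(1),r.fun.round(2))
d=P["tip"]-P["mouth"];print(np.linalg.norm(d),np.linalg.norm(P["tip"]-P["band"]),np.arctan2(d[1],d[0]),np.arcsin(d[2]/np.linalg.norm(d)))
# model fit: mouth M, yaw, pitch .26
u=lambda y,p:np.array([np.cos(p)*np.cos(y),np.cos(p)*np.sin(y),np.sin(p)])
off={"tip":63,"band":38.5,"mouth":0}
def f(v):
    e=[]
    for k in S:
        X=v[:3]+off[k]*u(v[3],.26); w=.4 if k=="mouth" else 1
        e+=list(w*(proj(C["side"],X)-s[k]))+list(w*(proj(C["top"],X)-t[k]))
    e.append((v[2]-88)/4)
    return e
r=least_squares(f,list(P["mouth"])+[-1.8]); print(r.x.round(3),np.round(r.fun,2),u(r.x[3],.26))
E
```

```text
tip [555.8  78.3 104.2] [-0.6  -0.08  0.41  0.65]
band [560.8 100.8 100.1] [-0.64 -0.1   0.45  0.69]
mouth [570.4 133.9  92.2] [-0.55 -0.09  0.4   0.61]
58.772568014254446 23.493995263650735 -1.8283364967865872 0.2062517140353272
[570.871 136.685  89.133  -1.829] [-0.24 -0.66  0.54  0.83 -0.82  0.27  0.6   0.47 -0.69  0.84 -0.22  0.2
  0.28] [-0.24650804 -0.93442141  0.25708055]
```

```bash
python3 - <<'E'
import cv2
b=cv2.imread("pics/top0.png")[175:265,135:255]
cv2.imwrite("pics/ct2.png",cv2.resize(b,(800,600),interpolation=cv2.INTER_CUBIC))
E
```

```text
(no output)
```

View pics/ct2.png

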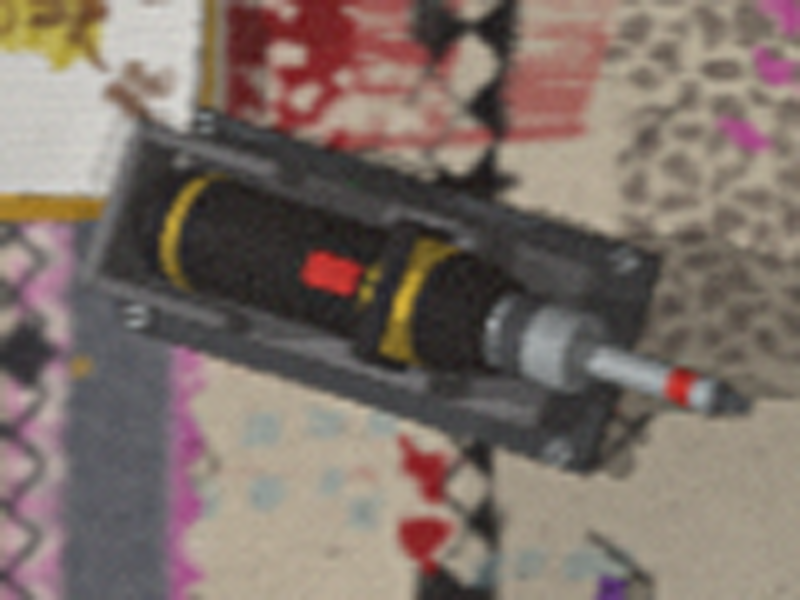

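```bash
python3 - <<'E'
from h import *
c=env.read_camera("top")
def onz(p,z):
    r=c["R"].T@np.linalg.solve(c["K"],[*p,1]); o=-c["R"].T@c["t"]; return o+r*(z-o[2])/r[2]
f=lambda p,z:onz(np.array(p)*.15+[134.5,174.5],z)
a,b=[ (f(p,8)+f(q,8))/2 for p,q in [((205,122),(135,318)),((627,260),(560,452))]]
d=b-a; y=np.arctan2(d[1],d[0]); print(a,b,y, np.linalg.norm(d))
for n,p,z in [("mouth",(592,358),89),("tip",(748,406),105),("band",(682,387),99.5),("ring back",(497,330),84),("yel",(170,232),50)]:
    X=f(p,z); k=(X-a)[:2]; print(n,X.round(1),"lat",(d[0]*k[1]-d[1]*k[0])/np.hypot(*d[:2]),"along",k@d[:2]/np.hypot(*d[:2]))
E
```

```text
[628.84555393 304.58238582   8.        ] [578.9870777  151.14383581   8.        ] -1.8849748635417178 161.33584933526177
mouth [572.7 133.8  89. ] lat -0.6331561745200894 along 179.82817812757457
tip [555.6  79.  105. ] lat 0.07664208701358505 along 237.11935293672218
band [562.3 101.7  99.5] lat -0.6257916115736842 along 213.50024649303253
ring back [582.5 166.7  84. ] lat -1.4494905670815532 along 145.40770354857662
yel [619.7 289.2  50. ] lat -3.913686604068772 along 17.454391213823804
```

Call:
carry_out(
  motion=[
    [26.4,-27.3,0,0,0],
    [26.4,-27.3,0,0,0],
    [26.4,-27.3,0,0,0],
    [26.4,-27.3,0,0,0],
    [26.4,-27.3,0,0,0],
    [26.4,-27.3,0,0,0],
    [26.4,-27.3,0,0,0],
    [26.4,-27.3,0,0,0],
    [26.4,-27.3,0,0,0],
    [26.4,-27.3,0,0,0],
    [26.4,-27.3,0,0,0],
    [26.4,-27.3,0,0,0],
  ],
)

```text
t: 1.45
eef_pos: [381.4, -207.7, 222.8]
tcp_rot: [3.141, -0.0, 0.252]
ft_force: [-0.2, -0.5, 0.3]
opening: 0.999
grip_force: 0.0
```

Call:
carry_out(
  motion=[
    [26.4,-27.3,0,0,0],
    [26.4,-27.3,0,0,0],
    [26.4,-27.3,0,0,0],
    [26.4,-27.3,0,0,0],
    [26.4,-27.3,0,0,0],
    [26.4,-27.3,0,0,0],
    [26.4,-27.3,0,0,0],
    [26.4,-27.3,0,0,0],
    [26.4,-27.3,0,0,0],
    [0,0,0,0,0],
  ],
)

```text
t: 2.45
eef_pos: [551.2, 91.2, 222.3]
tcp_rot: [-3.141, -0.001, 0.255]
ft_force: [-0.3, 0.0, 0.3]
opening: 1.0
grip_force: 0.0
```

Call:
carry_out(
  motion=[
    [0,0,0,-8.2,0],
    [0,0,0,-8.2,0],
    [0,0,0,-8.2,0],
    [0,0,0,-8.2,0],
    [0,0,0,-8.2,0],
    [0,0,0,-8.2,0],
    [0,0,0,-8.2,0],
    [0,0,0,0,0],
    [0,0,0,0,0],
  ],
)

```text
t: 3.35
eef_pos: [549.7, 87.7, 222.6]
tcp_rot: [-3.142, 0.0, 1.249]
ft_force: [-0.7, -0.8, 0.8]
opening: 1.001
grip_force: 0.0
```

```bash
cat >> h.py <<'E'
def st():
    s=env.state(); print("t",round(s["t"],2),"pos",s["eef_pos"].round(1),"rpy",s["tcp_rot"].round(3),"j",s["joints"].round(3),"F",s["ft_force"].round(1),"op",round(s["opening"]*95,1),"g",round(s["grip_force"],1)); return s
def totool(s,target):
    return Ro.from_euler("xyz",s["tcp_rot"]).as_matrix().T@(np.array(target)-s["eef_pos"])
E
python3 -c "
from h import *
s=st(); print(totool(s,[568.5,122.5,81.3]).round(1))"
```

```text
t 3.35 pos [549.7  87.7 222.6] rpy [-3.142  0.     1.249] j [ 0.04   0.394  1.728 -0.     1.019  0.361] F [-0.7 -0.8  0.8] op 95.1 g 0.0
[ 39.    6.9 141.3]
```

Call:
carry_out(
  motion=[
    [20,3.5,10,-0.4,0],
    [19,3.4,10,0,0.3],
    [0,0,30,0,0.4],
    [0,0,30,0,0.5],
    [0,0,25,0,0.6],
    [0,0,20,0,0.6],
    [0,0,10,0,0.6],
    [0,0,6,0,0.6],
    [0,0,0,0,0.6],
    [0,0,0,0,0.6],
  ],
)

```text
t: 4.35
eef_pos: [568.9, 123.1, 82.3]
tcp_rot: [3.141, -0.0, 1.26]
ft_force: [0.4, -0.4, 0.1]
opening: 0.405
grip_force: 0.0
```

```bash
python3 -c "
from h import *
s=st(); print(totool(s,[568.5,122.5,81.3]).round(1))
C=cams()
a=C['side']['color'][255:315,220:300,::-1]; b=C['top']['color'][200:260,180:260,::-1]
cv2.imwrite('pics/g1.png',np.hstack([cv2.resize(i,(400,300),interpolation=cv2.INTER_CUBIC) for i in (a,b)]))
"
```

```text
t 4.35 pos [568.9 123.1  82.3] rpy [ 3.141 -0.     1.26 ] j [ 0.1    0.605  1.8   -0.     0.736  0.41 ] F [ 0.4 -0.4  0.1] op 38.5 g 0.0
[-0.7 -0.1  1. ]
```

View pics/g1.png

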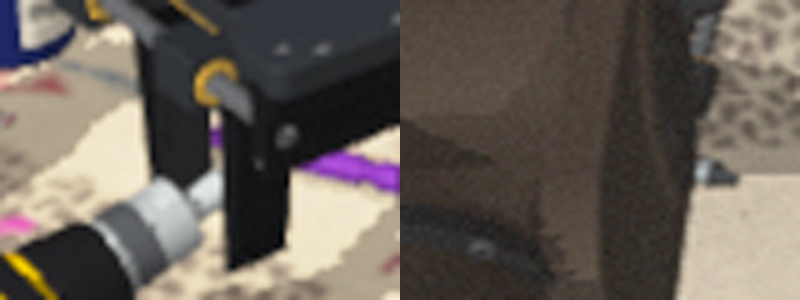

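The fingers straddle the rod just outside the ring: near finger at crop (255,200), rod at (205,190). I'll close in stages and watch the side force.

Call:
carry_out(
  motion=[
    [0,0,0,0,0.7],
    [0,0,0,0,0.75],
    [0,0,0,0,0.8],
    [0,0,0,0,0.82],
    [0,0,0,0,0.84],
    [0,0,0,0,0.84],
  ],
)

```text
t: 5.05
eef_pos: [568.4, 123.0, 81.6]
tcp_rot: [3.142, 0.0, 1.261]
ft_force: [-0.7, -0.1, 0.3]
opening: 0.161
grip_force: 0.0
```

Call:
carry_out(
  motion=[
    [0,0,0,0,0.86],
    [0,0,0,0,0.87],
    [0,0,0,0,0.87],
    [0,0,0,0,0.87],
  ],
)

```text
t: 5.45
eef_pos: [568.6, 123.0, 81.7]
tcp_rot: [3.141, -0.0, 1.261]
ft_force: [1.2, -0.2, -0.1]
opening: 0.13
grip_force: 0.7
```

Call:
carry_out(
  motion=[
    [0,0,0,0,1],
    [0,0,0,0,1],
    [0,0,0,0,1],
  ],
)

```text
t: 5.75
eef_pos: [568.7, 123.0, 81.7]
tcp_rot: [3.141, -0.0, 1.261]
ft_force: [3.3, -1.4, 0.2]
opening: 0.115
grip_force: 29.9
```

Call:
carry_out(
  motion=[
    [-1.93,0,-0.51,0,1],
    [-1.93,0,-0.51,0,1],
    [-1.93,0,-0.51,0,1],
    [-1.93,0,-0.51,0,1],
  ],
)

```text
t: 6.15
eef_pos: [566.3, 116.2, 83.6]
tcp_rot: [3.141, -0.001, 1.26]
ft_force: [4.4, 5.1, -1.9]
opening: 0.122
grip_force: 29.9
```

Call:
carry_out(
  motion=[
    [-2.9,0,-0.77,0,1],
    [-2.9,0,-0.77,0,1],
    [-2.9,0,-0.77,0,1],
    [-2.9,0,-0.77,0,1],
  ],
)

```text
t: 6.55
eef_pos: [563.0, 105.4, 86.6]
tcp_rot: [3.141, -0.002, 1.26]
ft_force: [5.5, 8.1, -4.7]
opening: 0.119
grip_force: 29.9
```

Call:
carry_out(
  motion=[
    [-4.83,0,-1.29,0,1],
    [-4.83,0,-1.29,0,1],
    [-4.83,0,-1.29,0,1],
    [-4.83,0,-1.29,0,1],
    [0,0,0,0,1],
  ],
)

```text
t: 7.05
eef_pos: [556.5, 86.1, 91.9]
tcp_rot: [-3.141, -0.0, 1.26]
ft_force: [1.8, 0.4, -0.4]
opening: 0.119
grip_force: 29.9
```

```bash
python3 -c "
from h import *
s=st()
C=cams()
a=C['side']['color'][240:315,220:320,::-1]; b=C['top']['color'][200:275,180:280,::-1]
cv2.imwrite('pics/g2.png',np.hstack([cv2.resize(i,(400,300),interpolation=cv2.INTER_CUBIC) for i in (a,b)]))
"
```

```text
t 7.05 pos [556.5  86.1  91.9] rpy [-3.141 -0.     1.26 ] j [0.036 0.571 1.84  0.    0.731 0.347] F [ 1.8  0.4 -0.4] op 11.3 g 29.9
```

View pics/g2.png

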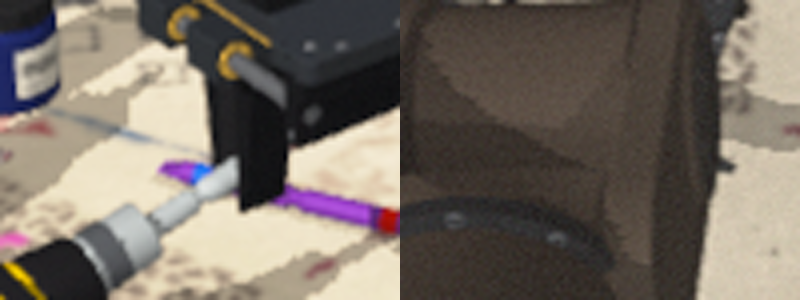

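The groove is now out of the chuck, at crop (175,210), so the blade has come out with the gripper. I'll keep pulling.

Call:
carry_out(
  motion=[
    [-5.8,0,-1.54,0,1],
    [-5.8,0,-1.54,0,1],
    [-5.8,0,-1.54,0,1],
    [-5.8,0,-1.54,0,1],
    [-5.8,0,-1.54,0,1],
    [-5.8,0,-1.54,0,1],
    [-5.8,0,-1.54,0,1],
    [-5.8,0,-1.54,0,1],
    [-5.8,0,-1.54,0,1],
    [-5.8,0,-1.54,0,1],
    [-5.8,0,-1.54,0,1],
    [0,0,0,0,1],
  ],
)

```text
t: 8.35
eef_pos: [537.0, 24.8, 109.1]
tcp_rot: [3.141, 0.0, 1.26]
ft_force: [0.4, 0.8, -1.3]
opening: 0.121
grip_force: 29.9
```

```bash
python3 -c "
from h import *
s=st()
C=cams()
a=C['side']['color'][230:305,240:340,::-1]; b=C['top']['color'][200:275,210:310,::-1]
cv2.imwrite('pics/g3.png',np.hstack([cv2.resize(i,(400,300),interpolation=cv2.INTER_CUBIC) for i in (a,b)]))
"
```

```text
t 8.35 pos [537.   24.8 109.1] rpy [3.141 0.    1.26 ] j [-0.077  0.517  1.89  -0.     0.734  0.234] F [ 0.4  0.8 -1.3] op 11.5 g 29.9
```

View pics/g3.png

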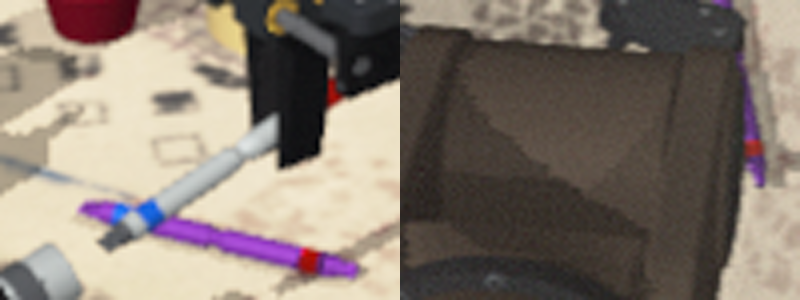

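The blade is free. The slotted tip is at side crop (103,245), the groove at (240,155), and the chuck mouth is behind the tip. A 180° turn about the vertical would leave the blade tilted 30° the wrong way. So I'll first rest the slotted end on top of the fixed chuck ring and lower the hand, which pivots the rod in the pads.

Call:
carry_out(
  motion=[
    [0,0,-9,0,1],
    [0,0,-9,0,1],
    [11,0,0,0,1],
    [11,0,0,0,1],
    [11,0,0,0,1],
    [9.8,0,0,0,1],
    [0,0,3,0,1],
    [0,0,3,0,1],
    [0,0,3,0,1],
    [0,0,3,0,1],
    [0,0,3,0,1],
  ],
)

```text
t: 9.55
eef_pos: [550.3, 65.9, 111.7]
tcp_rot: [3.141, -0.0, 1.26]
ft_force: [-1.3, -0.8, 3.0]
opening: 0.117
grip_force: 30.0
```

Call:
carry_out(
  motion=[
    [0,0,3,0,1],
    [0,0,3,0,1],
    [0,0,3,0,1],
  ],
)

```text
t: 9.85
eef_pos: [550.2, 66.1, 102.6]
tcp_rot: [-3.142, 0.0, 1.261]
ft_force: [-1.4, -0.2, 1.6]
opening: 0.115
grip_force: 30.0
```

Call:
carry_out(
  motion=[
    [0,0,4,0,1],
    [0,0,4,0,1],
    [0,0,4,0,1],
    [0,0,4,0,1],
    [0,0,4,0,1],
    [0,0,4,0,1],
    [0,0,2,0,1],
  ],
)

```text
t: 10.55
eef_pos: [550.2, 66.3, 76.4]
tcp_rot: [-3.141, 0.0, 1.261]
ft_force: [-0.8, 0.0, 2.9]
opening: 0.118
grip_force: 30.0
```

```bash
python3 -c "
from h import *
s=st()
c=env.read_camera('side')
a=c['color'][220:310,230:350,::-1]
cv2.imwrite('pics/g4.png',cv2.resize(a,(800,600),interpolation=cv2.INTER_CUBIC))
"
```

```text
t 10.55 pos [550.2  66.3  76.4] rpy [-3.141  0.     1.261] j [ 1.000e-03  5.850e-01  1.873e+00 -0.000e+00  6.840e-01  3.110e-01] F [-0.8  0.   2.9] op 11.2 g 30.0
```

View pics/g4.png

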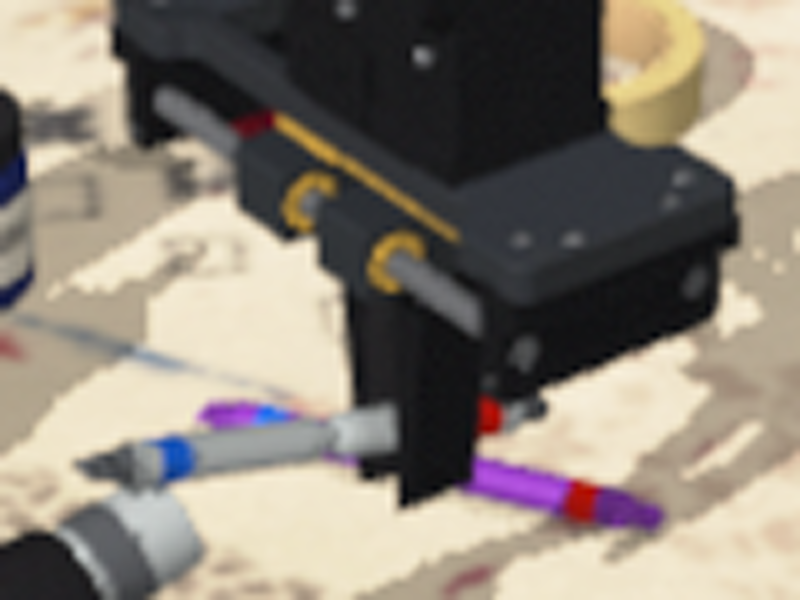

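The blade's slotted end rests on the ring top. In crop pixels, the slotted tip is at (85,463), blue band (177,457), groove (333,435), red band (490,415) and cross tip (543,408). I'll fit the pitch from these.

```bash
cat >> h.py <<'E'
def fit(c,px,off,s,yaw,g0=26,th0=.2):
    "px: image pixels; off: blade x offsets; yaw: world heading of blade +x; returns theta(slotted-end elevation), g (grip at blade x=-g)"
    G=s["eef_pos"]+[0,0,-0]+np.array([0,0,11.])
    h=np.array([np.cos(yaw),np.sin(yaw),0])
    def f(v):
        e=[(v[2])/1.,(v[3])/1.,(v[1]-g0)/3]
        for p,o in zip(px,off):
            d=np.cos(v[0])*h+[0,0,np.sin(v[0])]
            e+=list(proj(c,G+(o+v[1])*d)+v[2:4]-p)
        return e
    r=least_squares(f,[th0,g0,0,0]); return r.x,r.fun
E
python3 -c "
from h import *
s=st(); c=env.read_camera('side')
P=np.array([(85,463),(177,457),(333,435),(490,415),(543,408)])*.15+[229.5,219.5]
x,e=fit(c,P,[75,50.5,0,-50.5,-75],s,s['tcp_rot'][2]); print(x.round(3),e.round(2))
x,e=fit(c,P[:3],[75,50.5,0],s,s['tcp_rot'][2]); print(x.round(3),e.round(2))
"
```

```text
t 10.6 pos [550.1  66.2  76.3] rpy [-3.141  0.     1.261] j [ 1.000e-03  5.850e-01  1.873e+00 -0.000e+00  6.840e-01  3.110e-01] F [-1.  -0.2  2. ] op 11.1 g 30.0
[ 0.273 25.578  0.032 -0.275] [ 0.03 -0.28 -0.14  0.68  0.25 -0.82 -0.34 -0.13  0.03 -1.12  0.28  1.36
  0.06]
[ 0.277 25.663  0.099 -0.078] [ 0.1  -0.08 -0.11  0.76  0.22 -0.76 -0.31 -0.09  0.17]
```

Pitch is 0.27 rad, as wanted, and the grip is 25.6 mm from the middle. Now I'll lift, back off and turn.

Call:
carry_out(
  motion=[
    [0,0,-20,0,1],
    [0,0,-25,0,1],
    [-5,0,-20,0,1],
    [-5,0,0,-8.5,1],
    [0,0,0,-8.5,1],
    [0,0,0,-8.5,1],
    [0,0,0,-8.5,1],
    [0,0,0,-8.5,1],
    [0,0,0,-8.5,1],
    [0,0,0,-8.5,1],
    [0,0,0,-8.5,1],
    [0,0,0,-8.5,1],
  ],
)

```text
t: 11.85
eef_pos: [547.1, 56.7, 141.7]
tcp_rot: [-3.141, -0.0, 2.602]
ft_force: [0.0, 1.2, -0.7]
opening: 0.119
grip_force: 30.0
```

Call:
carry_out(
  motion=[
    [0,0,0,-8.5,1],
    [0,0,0,-8.5,1],
    [0,0,0,-8.5,1],
    [0,0,0,-8.5,1],
    [0,0,0,-8.5,1],
    [0,0,0,-8.5,1],
    [0,0,0,-8.5,1],
    [0,0,0,-8.5,1],
    [0,0,0,-8.5,1],
    [0,0,0,-6,1],
    [0,0,0,0,1],
  ],
)

```text
t: 12.95
eef_pos: [547.1, 56.7, 141.7]
tcp_rot: [3.141, -0.0, -2.246]
ft_force: [0.1, -0.1, -1.6]
opening: 0.121
grip_force: 30.0
```

```bash
cat >> h.py <<'E'
U=np.array([-.2957,-.920,.257]); MT=np.array([568.7,123.0,81.7])-13.6*U
def goal(L,yaw,th=.26,r=49.4):
    b=np.array([np.cos(th)*np.cos(yaw),np.cos(th)*np.sin(yaw),np.sin(th)])
    k=max(L,0)/2
    return MT-k*U+(r-(L-k))*b
E
python3 -c "
from h import *
s=st(); yaw=s['tcp_rot'][2]
for L in (-15,0):
  g=goal(L,yaw); print(L,g.round(1),totool(s,g).round(1), 'j1 est',np.arctan2(g[1],g[0])-.118)
"
```

```text
t 12.95 pos [547.1  56.7 141.7] rpy [ 3.141 -0.    -2.246] j [-0.017  0.484  1.832 -0.     0.826 -2.483] F [ 0.1 -0.1 -1.6] op 11.5 g 30.0
-15 [533.8  86.9  94.8] [-15.3  29.2  47. ] j1 est 0.0434346602021794
0 [542.9  98.2  90.9] [-29.8  29.2  50.8] j1 est 0.06103816350501953
```

```bash
python3 -c "
from h import *
s=st()
for y in (-2.03,-2.01):
  for L in (-15,0):
    g=goal(L,y); print(y,L,g.round(1),totool(s,g).round(1),'j6',np.arctan2(g[1],g[0])-.118+1.571-(y+2*np.pi))
"
```

```text
t 12.95 pos [547.1  56.7 141.7] rpy [ 3.141 -0.    -2.246] j [-0.017  0.484  1.832 -0.     0.826 -2.483] F [ 0.1 -0.1 -1.6] op 11.5 g 30.0
-2.03 -15 [545.1  79.7  94.8] [-16.8  15.9  47. ] j6 -2.654969333498298
-2.03 0 [551.6  92.7  90.9] [-30.9  19.   50.8] j6 -2.6336416977856723
-2.01 -15 [546.3  79.2  94.8] [-17.   14.7  47. ] j6 -2.6762322010785295
-2.01 0 [552.4  92.3  90.9] [-31.1  18.1  50.8] j6 -2.6546262885729446
```

Call:
carry_out(
  motion=[
    [-8.4,8,0,0,1],
    [-8.4,8,0,0,1],
    [0,0,10,-6.2,1],
    [0,0,10,-6.2,1],
    [0,0,15,0,1],
    [0,0,12,0,1],
    [0,0,0,0,1],
  ],
)

```text
t: 13.65
eef_pos: [544.4, 80.4, 93.4]
tcp_rot: [3.139, -0.001, -2.032]
ft_force: [-0.3, -0.4, -2.0]
opening: 0.121
grip_force: 30.0
```

```bash
python3 -c "
from h import *
s=st(); yaw=s['tcp_rot'][2]
for L in (-15,0,8):
  g=goal(L,yaw); print(L,g.round(1),totool(s,g).round(1))
c=env.read_camera('side')
# red pixels of band
im=c['color'].astype(int); m=(im[...,0]>170)&(im[...,1]<60)&(im[...,2]<60)
G=s['eef_pos']+[0,0,11]; b=lambda y,t:np.array([np.cos(t)*np.cos(y),np.cos(t)*np.sin(y),np.sin(t)])
p=proj(c,G-24.9*b(yaw,.27)); q=proj(c,G-49.4*b(yaw,.27)); print('pred band',p,'tip',q,'mouth',proj(c,MT+[0,0,11]))
yy,xx=np.nonzero(m[int(p[1])-12:int(p[1])+13,int(p[0])-15:int(p[0])+16]); print(len(xx),(xx.mean()+int(p[0])-15,yy.mean()+int(p[1])-12) if len(xx) else None)
cv2.imwrite('pics/g5.png',cv2.resize(c['color'][225:315,220:340,::-1],(800,600),interpolation=cv2.INTER_CUBIC))
"
```

```text
t 13.65 pos [544.4  80.4  93.4] rpy [ 3.139e+00 -1.000e-03 -2.032e+00] j [ 0.027  0.555  1.869 -0.     0.72  -2.654] F [-0.3 -0.4 -2. ] op 11.5 g 30.0
-15 [545.   79.8  94.8] [ 0.3 -0.8 -1.3]
0 [551.5  92.8  90.9] [-14.2  -0.8   2.5]
8 [554.4  99.9  88.8] [-21.9  -0.3   4.6]
pred band [276.062263   286.97270769] tip [263.59198526 293.90721149] mouth [255.69851034 296.98285702]
22 (np.float64(279.45454545454544), np.float64(284.59090909090907))
```

View pics/g5.png

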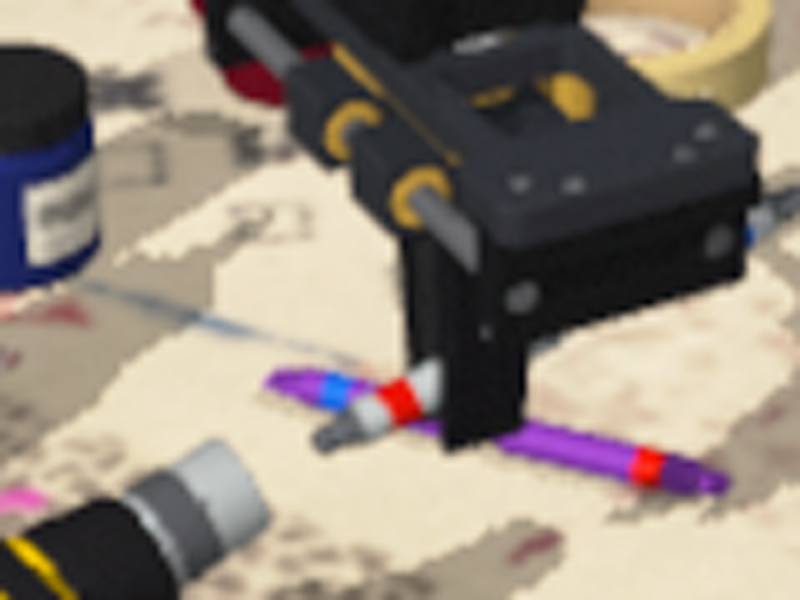

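The cross tip is at crop (320,440) and the red band at (400,401), pointing at the chuck mouth near (250,480), tilted down. The tip is a few px nearer the hand than predicted, so I'll refit.

```bash
python3 -c "
from h import *
s=st(); c=env.read_camera('side'); yaw=s['tcp_rot'][2]
P=np.array([(320,440),(400,401)])*.15+[219.5,224.5]
for off in ([-75,-50.5],):
  x,e=fit(c,P,off,s,yaw); print(x.round(3),e.round(2))
# the earlier seated/old view consistency: tip at start
print('start tip pred',proj(c,MT+[0,0,11]+63*U),'measured (284.6,277.6)'); print('start band pred',proj(c,MT+[0,0,11]+38.5*U),'meas (274.4,284.6)')
print('yaw sens',[proj(c,s['eef_pos']+[0,0,11]-49.4*np.array([np.cos(.27)*np.cos(y),np.cos(.27)*np.sin(y),np.sin(.27)])) for y in (yaw,yaw+.1)])
t=env.read_camera('top')
im=t['color'].astype(int); m=(im[...,0]>150)&(im[...,1]<70)&(im[...,2]<70)
b=np.array([np.cos(.27)*np.cos(yaw),np.cos(.27)*np.sin(yaw),np.sin(.27)])
print('top pred band',proj(t,s['eef_pos']+[0,0,11]-24.9*b),'tip',proj(t,s['eef_pos']+[0,0,11]-49.4*b))
mb=(im[...,2]>130)&(im[...,0]<90)&(im[...,1]<120)
bb=proj(t,s['eef_pos']+[0,0,11]+76.1*b);print('top pred blue',bb)
for M,q in((m,(230,228)),(mb,bb)):
  x0,y0=int(q[0])-20,int(q[1])-20; yy,xx=np.nonzero(M[y0:y0+41,x0:x0+41]); print(len(xx),xx.mean()+x0 if len(xx) else '',yy.mean()+y0 if len(xx) else '')
"
```

```text
t 13.7 pos [544.9  80.3  94.3] rpy [ 3.140e+00 -1.000e-03 -2.032e+00] j [ 0.026  0.554  1.868 -0.     0.721 -2.654] F [-0.3 -0.7 -1. ] op 11.3 g 30.0
[ 0.224 30.789  0.952 -0.146] [ 0.95 -0.15  1.6  -0.78  0.36 -0.17 -0.21]
start tip pred [285.03855707 277.07091394] measured (284.6,277.6)
start band pred [273.80607109 284.6939632 ] meas (274.4,284.6)
yaw sens [array([263.41287003, 293.36722419]), array([264.7336018 , 294.72723453])]
top pred band [236.82479908 235.62325757] tip [227.85534967 231.0654601 ]
top pred blue [275.23490436 255.14123162]
0  
1 277.0 256.0
```

```bash
sed -i 's/-13.6\*U/-16.3*U/; s/r=49.4/r=46.7/' h.py; python3 -c "
from h import *
s=st(); yaw=s['tcp_rot'][2]
for L,y in ((0,yaw),(5,yaw),(10,yaw+.01),(15,yaw+.02)):
  g=goal(L,y); print(L,g.round(1),totool(s,g).round(1),'j6',np.arctan2(g[1],g[0])-.118+1.571-(y+2*np.pi))
"
```

```text
t 13.8 pos [545.4  80.1  95.2] rpy [-3.141  0.    -2.031] j [ 0.026  0.553  1.867 -0.     0.721 -2.655] F [-0.2 -0.4  0.2] op 10.9 g 30.0
0 [553.5  97.6  89.5] [-19.3   0.5   5.7] j6 -2.6242025713611237
5 [555.3 102.   88.2] [-24.1   0.9   7. ] j6 -2.616973087480091
10 [557.4 106.3  86.9] [-28.9   0.9   8.2] j6 -2.6202363145872636
15 [559.6 110.6  85.7] [-33.7   0.9   9.5] j6 -2.623512352653064
```

```bash
python3 -c "
from h import *
s=st()
for L,y in ((-2,-2.0),(8,-1.985),(16,-1.975),(24,-1.965),(32,-1.96)):
  g=goal(L,y); print(L,g.round(1),totool(s,g).round(1),'j6',np.arctan2(g[1],g[0])-.118+1.571-(y+2*np.pi))
"
```

```text
t 13.8 pos [545.4  80.1  95.2] rpy [-3.141  0.    -2.031] j [ 0.026  0.553  1.867 -0.     0.721 -2.655] F [-0.2 -0.4  0.2] op 10.9 g 30.0
-2 [553.9  95.2  90. ] [-17.3  -0.9   5.2] j6 -2.659983846387018
8 [558.1 103.9  87.5] [-27.   -0.8   7.7] j6 -2.661122431226984
16 [561.2 111.   85.4] [-34.7  -0.4   9.8] j6 -2.6599579625747483
24 [564.2 118.1  83.3] [-42.4   0.   11.8] j6 -2.658881511479314
32 [567.  125.3  81.3] [-50.1   0.7  13.9] j6 -2.6527467677384595
```

Call:
carry_out(
  motion=[
    [-5.8,-0.3,1.7,0,1],
    [-5.8,-0.3,1.7,0,1],
    [-5.7,-0.3,1.8,0,1],
    [0,0,0,-1.7,1],
    [-3.2,0,0.9,-0.3,1],
    [-3.2,0,0.8,-0.3,1],
    [-3.2,0,0.8,-0.3,1],
    [0,0,0,0,1],
  ],
)

```text
t: 14.6
eef_pos: [557.8, 103.9, 87.0]
tcp_rot: [-3.142, -0.0, -1.985]
ft_force: [0.2, -0.4, -1.5]
opening: 0.12
grip_force: 30.0
```

```bash
cat > q.py <<'E'
from h import *
import sys
s=st()
for a in sys.argv[1:]:
  L,y=map(float,a.split(","))
  g=goal(L,y); print(L,g.round(1),totool(s,g).round(1),'turn',-np.degrees(y-s["tcp_rot"][2]).round(1),'j6',np.arctan2(g[1],g[0])-.118+1.571-(y+2*np.pi))
E
python3 q.py 8,-1.985 16,-1.975 24,-1.965 32,-1.96
```

```text
t 14.6 pos [557.8 103.9  87. ] rpy [-3.142 -0.    -1.985] j [ 0.068  0.582  1.833 -0.     0.726 -2.659] F [ 0.2 -0.4 -1.5] op 11.4 g 30.0
8.0 [558.1 103.9  87.5] [-0.1 -0.3 -0.4] turn -0.0 j6 -2.661122431226984
16.0 [561.2 111.   85.4] [-7.8 -0.3  1.6] turn -0.6 j6 -2.6599579625747483
24.0 [564.2 118.1  83.3] [-15.5  -0.2   3.7] turn -1.2 j6 -2.658881511479314
32.0 [567.  125.3  81.3] [-23.2   0.2   5.7] turn -1.4 j6 -2.6527467677384595
```

No contact force at 8 mm, so the tip has entered cleanly. I'll continue slowly.

Call:
carry_out(
  motion=[
    [-2,-0.1,0.5,-0.2,1],
    [-2,-0.1,0.5,-0.2,1],
    [-2,-0.1,0.5,-0.2,1],
    [-1.9,0,0.5,0,1],
    [0,0,0,0,1],
  ],
)

```text
t: 15.1
eef_pos: [561.3, 110.9, 85.0]
tcp_rot: [-3.141, 0.0, -1.975]
ft_force: [2.2, -1.1, -3.4]
opening: 0.119
grip_force: 30.0
```

Call:
carry_out(
  motion=[
    [-2,0,0.5,-0.2,1],
    [-2,0,0.5,-0.2,1],
    [-2,0,0.5,-0.2,1],
    [-1.8,0,0.5,0,1],
    [0,0,0,0,1],
  ],
)

```text
t: 15.6
eef_pos: [564.4, 117.0, 82.9]
tcp_rot: [-3.141, -0.001, -1.965]
ft_force: [2.7, -9.1, -5.3]
opening: 0.117
grip_force: 30.1
```

Call:
carry_out(
  motion=[
    [-1.9,0,0.5,-0.2,1],
    [-1.9,0,0.5,-0.1,1],
    [-1.9,0,0.5,0,1],
    [-1.9,0,0.5,0,1],
    [0,0,0,0,1],
  ],
)

```text
t: 16.1
eef_pos: [567.6, 124.1, 80.9]
tcp_rot: [-3.14, -0.001, -1.959]
ft_force: [4.9, -9.5, -5.1]
opening: 0.117
grip_force: 32.3
```

```bash
python3 q.py 32,-1.96 34,-1.95; python3 -c "
from h import *
c=env.read_camera('side'); im=c['color'].astype(int)
m=(im[...,0]>150)&(im[...,1]<60)&(im[...,2]<60)
print('mouth',proj(c,MT+[0,0,11]),[tuple(r) for r in np.argwhere(m[270:305,240:300])+[270,240]])"
```

```text
t 16.1 pos [567.6 124.1  80.9] rpy [-3.140e+00 -1.000e-03 -1.959e+00] j [ 1.020e-01  6.060e-01  1.803e+00 -2.000e-03  7.320e-01 -2.649e+00] F [ 4.9 -9.5 -5.1] op 11.1 g 32.3
32.0 [567.  125.3  81.3] [-0.9  1.  -0.4] turn 0.0 j6 -2.6527467677384595
34.0 [567.9 127.   80.8] [-2.8  0.8  0.1] turn -0.5 j6 -2.6602275327928053
mouth [254.40712729 297.85926823] []
```

Call:
carry_out(
  motion=[
    [-1.5,0,0.4,0,1],
    [-1,0.3,0.2,0,1],
    [0,0,0,0,0.85],
    [0,0,0,0,0.8],
    [0,0,0,0,0.7],
    [0,0,0,0,0.6],
    [0,0,0,0,0.55],
    [0,0,0,0,0.55],
  ],
)

```text
t: 16.95
eef_pos: [567.8, 127.7, 80.6]
tcp_rot: [-3.141, 0.0, -1.959]
ft_force: [-0.2, -1.0, -0.1]
opening: 0.435
grip_force: 0.0
```

```bash
python3 -c "
from h import *
s=st(); c=env.read_camera('side'); t=env.read_camera('top')
for n,cc in(('s',c),('t',t)):
  im=cc['color'].astype(int); m=(im[...,2]>130)&(im[...,0]<90)&(im[...,1]<130)
  q=proj(cc,MT+[0,0,11]+92.5*U); x0,y0=int(q[0])-18,int(q[1])-18
  yy,xx=np.nonzero(m[y0:y0+37,x0:x0+37]); print(n,'pred blue band',q.round(1),len(xx),sorted(zip(xx+x0,yy+y0))[:30])
"
```

```text
t 16.95 pos [567.8 127.7  80.6] rpy [-3.141  0.    -1.959] j [ 0.108  0.607  1.8    0.     0.733 -2.645] F [-0.2 -1.  -0.1] op 41.3 g 0.0
s pred blue band [297.1 268.9] 0 []
t pred blue band [258.2 239.6] 5 [(np.int64(257), np.int64(241)), (np.int64(257), np.int64(242)), (np.int64(258), np.int64(241)), (np.int64(258), np.int64(242)), (np.int64(259), np.int64(242))]
```

Call:
carry_out(
  motion=[
    [0,0,-20,0,0.55],
    [0,0,-30,0,0.55],
    [0,0,-30,0,0.55],
    [0,0,0,8.5,0.55],
    [0,0,0,8.5,0.55],
    [0,0,0,8.5,0.55],
    [0,0,0,8.5,0.55],
    [0,0,0,8.5,0.55],
    [0,0,0,8.5,0.55],
    [0,0,0,8.5,0.55],
    [0,0,0,8.5,0.55],
    [0,0,0,8.5,0.55],
  ],
)

```text
t: 18.25
eef_pos: [567.7, 127.6, 160.6]
tcp_rot: [3.142, 0.0, 2.983]
ft_force: [-0.1, -0.3, -0.1]
opening: 0.452
grip_force: 0.0
```

Call:
carry_out(
  motion=[
    [0,0,0,8.5,0.55],
    [0,0,0,8.5,0.55],
    [0,0,0,8.5,0.55],
    [0,0,0,8.5,0.55],
    [0,0,0,8.5,0.55],
    [0,0,0,8.5,0.55],
    [0,0,0,8.5,0.55],
    [0,0,0,8.5,0.55],
    [0,0,0,8.5,0.55],
    [0,0,0,8.5,0.55],
    [0,0,0,5.8,0.55],
    [0,0,0,0,0.55],
  ],
)

```text
t: 19.45
eef_pos: [567.7, 127.5, 160.6]
tcp_rot: [3.141, -0.0, 1.402]
ft_force: [0.2, -0.1, -0.1]
opening: 0.45
grip_force: 0.0
```

```bash
python3 -c "
from h import *
s=st(); print(totool(s,MT+82*U).round(1)); c=env.read_camera('side')
im=c['color'].astype(int); m=(im[...,2]>130)&(im[...,0]<90)&(im[...,1]<130)
for d in (90,): 
  q=proj(c,MT+[0,0,11]+d*U); x0,y0=int(q[0])-18,int(q[1])-18
  yy,xx=np.nonzero(m[y0:y0+37,x0:x0+37]); print('pred blue',q.round(1),len(xx),xx.mean()+x0,yy.mean()+y0)
t=env.read_camera('top')
import json
np.savez('im.npz',s=c['color'],t=t['color'])
"
```

```text
t 19.45 pos [567.7 127.5 160.6] rpy [ 3.141 -0.     1.402] j [ 0.108  0.5    1.736 -0.     0.906  0.276] F [ 0.2 -0.1 -0.1] op 42.8 g 0.0
[-67.2  -7.3  62. ]
pred blue [296.  269.7] 29 301.0689655172414 268.37931034482756
```

```bash
python3 -c "
from h import *
C=cams(); f={}
for n in C:
  im=C[n]['color'].astype(int); m=(im[...,2]>125)&(im[...,0]<95)&(im[...,1]<135)
  q=proj(C[n],MT+[0,0,11]+92*U); x0,y0=int(q[0])-14,int(q[1])-14
  k,l,st_,ce=cv2.connectedComponentsWithStats(m[y0:y0+29,x0:x0+29].astype(np.uint8)); 
  print(n,q.round(1),[(st_[i,4],(ce[i]+[x0,y0]).round(1)) for i in range(1,k)]); i=1+np.argmax(st_[1:,4]); f[n]=ce[i]+[x0,y0]
r=tri(C,f['side'],f['top']); X=r.x-[0,0,11]-MT; n=np.array([.952,-.306,0]); print(r.x.round(1),r.fun.round(2),'along',X@U,'lat',X@n,'up',X@np.cross(n,U)*1.)
"
```

```text
side [296.9 269.1] [(np.int32(31), array([301.2, 268.5]))]
top [258.  239.5] [(np.int32(6), array([258.2, 240.3]))]
[541.5  50.9 114. ] [-1.27 -0.15  0.83  1.34] along 96.12345072757763 lat -3.811421683839453 up -0.7804838296165393
```

Call:
carry_out(
  motion=[
    [0,0,0,8.3,0.55],
    [-22.5,0.8,0,0,0.55],
    [-22.5,0.8,0,0,0.55],
    [-22.5,0.9,0,0,0.55],
    [0,0,20,0,0.55],
    [0,0,20,0,0.55],
    [0,0,12,0,0.55],
    [0,0,10,0,0.55],
    [0,0,0,0,0.6],
    [0,0,0,0,0.7],
    [0,0,0,0,0.75],
  ],
)

```text
t: 20.75
eef_pos: [549.7, 62.5, 99.2]
tcp_rot: [3.141, -0.0, 1.259]
ft_force: [0.2, -0.2, -0.6]
opening: 0.291
grip_force: 0.0
```

Call:
carry_out(
  motion=[
    [0,0,0,0,0.8],
    [0,0,0,0,0.84],
    [0,0,0,0,0.87],
    [0,0,0,0,1],
    [0,0,0,0,1],
    [0,0,0,0,1],
    [0,0,0,0,1],
  ],
)

```text
t: 21.45
eef_pos: [549.4, 62.3, 98.6]
tcp_rot: [3.141, 0.0, 1.259]
ft_force: [0.7, -1.2, 1.1]
opening: 0.119
grip_force: 30.0
```

```bash
python3 -c "
from h import *
s=st(); X=s['eef_pos']-MT; n=np.array([.952,-.306,0]);print('along',X@U,'lat',X@n,'up',X@np.cross(n,U))"
```

```text
t 21.45 pos [549.4  62.3  98.6] rpy [3.141 0.    1.259] j [-0.006  0.55   1.861 -0.     0.731  0.306] F [ 0.7 -1.2  1.1] op 11.3 g 30.0
along 82.15591894106917 lat 0.21917013501543375 up 0.06485588124186388
```

Regripped on the slotted half, on axis to within 0.3 mm. Now I'll push gently along the bore.

Call:
carry_out(
  motion=[
    [2.9,0,0.77,0,1],
    [2.9,0,0.77,0,1],
    [2.9,0,0.77,0,1],
    [2.9,0,0.77,0,1],
    [0,0,0,0,1],
  ],
)

```text
t: 21.95
eef_pos: [553.0, 73.3, 95.4]
tcp_rot: [3.142, 0.0, 1.259]
ft_force: [-0.4, -1.4, 0.6]
opening: 0.116
grip_force: 30.0
```

Call:
carry_out(
  motion=[
    [2.9,0,0.77,0,1],
    [2.9,0,0.77,0,1],
    [2.9,0,0.77,0,1],
    [2.9,0,0.77,0,1],
    [2.9,0,0.77,0,1],
    [2.9,0,0.77,0,1],
    [2.9,0,0.77,0,1],
    [2.9,0,0.77,0,1],
    [0,0,0,0,1],
  ],
)

```text
t: 22.85
eef_pos: [560.2, 95.5, 89.3]
tcp_rot: [3.141, 0.0, 1.259]
ft_force: [1.6, -1.3, 0.8]
opening: 0.119
grip_force: 30.0
```

```bash
cat > w.py <<'E'
from h import *
s=st(); X=s['eef_pos']-MT; n=np.array([.952,-.306,0]);print('along',X@U,'lat',X@n,'up',X@np.cross(n,U),'Fax',s['ft_force']@U)
c=env.read_camera('side'); im=c['color'].astype(int); m=(im[...,2]>125)&(im[...,0]<95)&(im[...,1]<135)
d=X@U+11.5; q=proj(c,MT+[0,0,11]+d*U); x0,y0=int(q[0])-14,int(q[1])-14
k,l,S,ce=cv2.connectedComponentsWithStats(m[y0:y0+29,x0:x0+29].astype(np.uint8)); print(q.round(1),[(S[i,4],(ce[i]+[x0,y0]).round(1)) for i in range(1,k)])
E
python3 w.py
```

```text
t 22.85 pos [560.2  95.5  89.3] rpy [3.141 0.    1.259] j [ 0.053  0.58   1.829 -0.     0.732  0.365] F [ 1.6 -1.3  0.8] op 11.3 g 30.0
along 46.06788306946138 lat 0.3652967329975875 up 0.040376154345728596 Fax 0.9148274698074679
[281.3 279.6] []
```

Call:
carry_out(
  motion=[
    [1.93,0,0.51,0,1],
    [1.93,0,0.51,0,1],
    [1.93,0,0.51,0,1],
    [1.93,0,0.51,0,1],
    [1.93,0,0.51,0,1],
    [0,0,0,0,1],
  ],
)

```text
t: 23.5
eef_pos: [563.1, 104.5, 86.7]
tcp_rot: [3.141, 0.0, 1.259]
ft_force: [1.7, -3.0, -0.4]
opening: 0.118
grip_force: 30.0
```

Call:
carry_out(
  motion=[
    [1.45,0,0.39,0,1],
    [1.45,0,0.39,0,1],
    [0,0,0,0,1],
  ],
)

```text
t: 23.8
eef_pos: [563.8, 107.3, 85.9]
tcp_rot: [-3.141, 0.0, 1.259]
ft_force: [0.7, -4.1, 0.7]
opening: 0.119
grip_force: 30.0
```

Call:
carry_out(
  motion=[
    [1.45,0,0.39,0,1],
    [0,0,0,0,1],
  ],
)

```text
t: 24.0
eef_pos: [564.4, 109.0, 85.6]
tcp_rot: [3.141, -0.0, 1.259]
ft_force: [1.0, -1.2, -0.7]
opening: 0.12
grip_force: 30.0
```

Call:
carry_out(
  motion=[
    [1.45,0,0.39,0,1],
    [0,0,0,0,1],
  ],
)

```text
t: 24.2
eef_pos: [565.0, 110.7, 85.1]
tcp_rot: [3.141, -0.001, 1.259]
ft_force: [2.5, 0.8, -0.9]
opening: 0.119
grip_force: 30.0
```

Call:
carry_out(
  motion=[
    [0.97,0,0.26,0,1],
    [0,0,0,0,1],
  ],
)

```text
t: 24.4
eef_pos: [565.3, 111.6, 84.9]
tcp_rot: [3.141, -0.0, 1.259]
ft_force: [2.0, 2.1, -0.7]
opening: 0.118
grip_force: 30.0
```

Call:
carry_out(
  motion=[
    [0.97,0,0.26,0,1],
    [0,0,0,0,1],
  ],
)

```text
t: 24.6
eef_pos: [565.5, 112.2, 84.7]
tcp_rot: [3.141, -0.0, 1.259]
ft_force: [2.0, 0.2, 1.1]
opening: 0.118
grip_force: 30.0
```

Call:
carry_out(
  motion=[
    [0.97,0,0.26,0,1],
    [0,0,0,0,1],
  ],
)

```text
t: 24.8
eef_pos: [565.7, 113.1, 84.4]
tcp_rot: [3.141, -0.0, 1.259]
ft_force: [2.2, -0.8, 0.7]
opening: 0.114
grip_force: 30.0
```

Call:
carry_out(
  motion=[
    [0.97,0,0.26,0,1],
    [0,0,0,0,1],
  ],
)

```text
t: 25.0
eef_pos: [566.0, 113.9, 84.2]
tcp_rot: [3.141, 0.0, 1.259]
ft_force: [1.5, -0.3, 1.4]
opening: 0.119
grip_force: 30.0
```

Call:
carry_out(
  motion=[
    [0.97,0,0.26,0,1],
    [0,0,0,0,1],
  ],
)

```text
t: 25.2
eef_pos: [566.2, 114.4, 84.0]
tcp_rot: [-3.142, 0.001, 1.259]
ft_force: [0.6, -6.7, 4.0]
opening: 0.116
grip_force: 30.0
```

```bash
python3 w.py
```

```text
t 25.2 pos [566.2 114.4  84. ] rpy [-3.142e+00  1.000e-03  1.259e+00] j [ 8.500e-02  5.980e-01  1.809e+00 -1.000e-03  7.350e-01  3.980e-01] F [ 0.6 -6.7  4. ] op 11.0 g 30.0
along 25.523130802886875 lat 0.2374478322689836 up 0.11531306569993581 Fax 6.98028142510592
[271.9 286. ] []
```

Call:
carry_out(
  motion=[
    [0.7,0,0.18,0,1],
    [0,0,0,0,1],
  ],
)

```text
t: 25.45
eef_pos: [566.3, 114.6, 83.9]
tcp_rot: [-3.141, 0.001, 1.259]
ft_force: [-0.1, -9.2, 6.0]
opening: 0.119
grip_force: 30.0
```

Call:
carry_out(
  motion=[
    [0.5,0,0.13,0,1],
    [0,0,0,0,1],
  ],
)

```text
t: 25.65
eef_pos: [566.3, 114.8, 83.8]
tcp_rot: [-3.141, 0.002, 1.259]
ft_force: [-1.1, -11.3, 7.2]
opening: 0.118
grip_force: 30.0
```

Call:
carry_out(
  motion=[
    [0.8,0,0.2,0,1],
    [0,0,0,0,1],
  ],
)

```text
t: 25.85
eef_pos: [566.4, 114.9, 83.7]
tcp_rot: [-3.141, 0.003, 1.259]
ft_force: [-3.2, -16.7, 10.1]
opening: 0.122
grip_force: 30.0
```

Call:
carry_out(
  motion=[
    [0.8,0,0.2,0,1],
    [0,0,0,0,1],
  ],
)

```text
t: 26.05
eef_pos: [566.5, 115.1, 83.7]
tcp_rot: [-3.141, 0.004, 1.259]
ft_force: [-5.3, -21.1, 11.9]
opening: 0.116
grip_force: 30.0
```

```bash
python3 w.py
```

```text
t 26.05 pos [566.5 115.1  83.7] rpy [-3.141  0.004  1.259] j [ 0.088  0.599  1.806 -0.005  0.738  0.402] F [ -5.3 -21.1  11.9] op 11.0 g 30.0
along 24.72315021815386 lat 0.285797591254748 up 0.19956734630967096 Fax 24.05470777840818
[271.5 286.3] []
```

Axial force reaches 24 N, above the ball's release force, with no further travel, so the blade is against the stop. I'll relax, release, back away and compare the blue band's pixels with the red band's at the start.

Call:
carry_out(
  motion=[
    [-1.5,0,-0.4,0,1],
    [-1,0,-0.3,0,1],
    [0,0,0,0,0.85],
    [0,0,0,0,0.75],
    [0,0,0,0,0.6],
    [0,0,0,0,0.5],
    [0,0,-15,0,0.5],
    [0,0,-30,0,0.4],
    [0,0,-40,0,0.3],
    [-25,0,-20,0,0.2],
    [-45,0,0,0,0],
    [-45,0,0,0,0],
  ],
)

```text
t: 27.3
eef_pos: [530.6, 5.1, 189.5]
tcp_rot: [3.14, -0.0, 1.261]
ft_force: [0.3, -0.8, -0.6]
opening: 0.851
grip_force: 0.0
```

Call:
carry_out(
  motion=[
    [-45,0,0,0,0],
    [-45,0,0,0,0],
    [-45,0,0,0,0],
    [-20,0,0,0,0],
    [0,0,0,0,0],
  ],
)

```text
t: 27.8
eef_pos: [482.8, -143.8, 188.9]
tcp_rot: [-3.142, 0.0, 1.256]
ft_force: [-0.5, 0.5, 0.2]
opening: 1.001
grip_force: 0.0
```

```bash
python3 -c "
from h import *
s=st(); C=cams()
for n,b in(('side',(265,225,310,300)),('top',(205,215,255,260))):
  A=cv2.imread(f'pics/{n}0.png')[:,:,::-1].astype(int); B=C[n]['color'].astype(int); r=np.s_[b[0]:b[2],b[1]:b[3]]
  f=lambda m:[( S[i,4],(ce[i]+[b[1],b[0]]).round(1)) for k,l,S,ce in [cv2.connectedComponentsWithStats(m[r].astype(np.uint8))] for i in range(1,k) if S[i,4]>4]
  print(n,'red0',f((A[...,0]-A[...,1:].max(2))>90),'blue1',f((B[...,2]-B[...,0]>90)),'red1',f((B[...,0]-B[...,1:].max(2))>90), 'blue0',f((A[...,2]-A[...,0]>90)))
  d=np.abs(A-B).sum(2)>120; print(f(d)[:8])
"
```

```text
t 27.8 pos [ 482.8 -143.8  188.9] rpy [-3.142  0.     1.256] j [-0.421  0.362  1.892 -0.     0.888 -0.105] F [-0.5  0.5  0.2] op 95.1 g 0.0
side red0 [(np.int32(27), array([274.6, 284.5]))] blue1 [(np.int32(43), array([272.7, 284. ]))] red1 [] blue0 [(np.int32(11), array([269.2, 282.5]))]
[(np.int32(42), array([274.5, 284.4]))]
top red0 [(np.int32(11), array([236.4, 232.4]))] blue1 [(np.int32(10), array([236. , 232.5]))] red1 [] blue0 []
[(np.int32(19), array([236.4, 232.4])), (np.int32(352), array([242.6, 248.7]))]
```

The blue band now sits where the red band was, within about 0.5 px in both views, and no red shows. Handing in.

```bash
python3 -c "
from cell import env
print(env.job_done())"
```

```text
the job is handed in; nothing more can be done
None
```

The blade is turned end for end and pushed home with the blue-banded slotted end looking out; the job is handed in at about 28 s, with no verdict shown. I took it as fully home because it stopped moving under a 24 N push and the blue band sits within about 1 mm of where the red one was, but I did not test the click with a pull.

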